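# Load the sliding drill jig and hold it at its notch

## Task

Load the long steel link into the sliding drill jig: eye over the jig's pin, blank end lying flat between the two cheeks, and let go of it. Then take the slide by its black knob, push it towards the drill bush until you feel its spring ball drop into the notch, and finish while still holding the knob with the slide resting in that notch, so that I can drill. Leave the short link where it lies.

Things in the scene. Friction and masses are not known exactly. Their poses are not given: they have to be found in the camera images.
- long_link: The longer of two flat steel links, 110 mm long, 10 mm thick, lying on a raised plywood board (top at z = 0.130): a round eye, 34 mm outside with a 14.6 mm bore, then a plain bar 26 mm wide with a rounded, undrilled end. Origin: on the underside, in the centre of the eye's bore; z up, +y along the bar to the blank end. 0.11 to 0.22 kg, balanced about 38 mm from the eye.
- blank_end (a point): Point on the long link: on its upper face (10 mm above the underside), centre of the rounded blank end, 80 mm along +y from the eye's centre. A punch mark shows it; here the second hole is to be drilled. The link ends 13 mm beyond.
- short_link: A second steel link of the same shape, only 85 mm long (eye centre to centre of the blank end 55 mm), lying on the same board; the two may have changed places. Not wanted: leave it. Origin and axes as on the long link.
- carriage: The jig's slide: aluminium deck 76 x 190 mm on rails; moves only along its own +y, to the bush (start: 47 to 93 mm to go; end stop 17 to 33 mm past the notch). Origin: deck's top face at the pin's foot, z up. About 1.2 N of drag. A spring ball at its side rides on a steel strip with one vee notch: some 6 N more to push it out of the notch; let go within 2 mm of it, it centres itself.
- pin_foot (a point): Foot of the jig's upright locating pin, on the deck's top face (the carriage's origin). Pin 12 mm thick, 20 mm high, its top 6 mm tapered to 7 mm. The eye goes over it until the link lies flat on the deck, with the link's +y along the carriage's +y.
- nest_point (a point): Point on the deck's top face 80 mm along the carriage's +y from the pin: where the centre of the link's blank end belongs, midway between two steel cheeks 7 mm high, 32 mm apart, that reach from 66 to 96 mm from the pin. It lies exactly under the bush when the ball is in the notch.
- knob (a point): Centre of the slide's black plastic knob at the end away from the bush: upright, 26 mm in diameter, from 12 to 45 mm above the deck; this point is on its axis 29 mm above the deck, 70 mm from the pin along the carriage's -y. Firmly fixed to the slide.
- bush (a point): Lower end of the drill bush, on its vertical axis, 17 mm above the deck's level, in a fixed bridge over the slide (bridge 106 mm wide, 36 mm along the slide, top 43 mm above the deck; the loaded deck passes under it with 7 mm to spare). Bridge and notched strip are one piece, bolted to the jig a little differently each time. Its y axis is the carriage's +y.

How it is judged:
By the outcome, as a careful person would: the job done as asked, in the order asked, and still so for the second after the job is handed in, while the arm keeps its last pose, push and grip.
It also fails if it takes over 58 s, if anything falls off the work surface, if the arm or the gripper's body presses on something with over 40 N, if the wrist force passes 120 N, or if a joint passes its speed limit or range.

## Robot

A 6-joint arm with a two-finger parallel gripper is mounted at the origin on a cart in front of the work surface, level with it; the furniture and walls round the work are solid. World frame = base frame: x ahead of the robot, y to its left, z up, the work surface at z = 0. Lengths are in m, angles in rad, forces in N, time in s.
With the tool pointing down it reaches from about 0.35 to 0.775 m from the base axis. Payload 5.5 kg.
Tool frame: the origin (TCP) lies between the finger pads; the fingertips stand 22 mm ahead of it and the grasp point (between the pads) lies 3 mm ahead of it; z points along the fingers, y is the line along which they close (so a half turn about z gives the same grasp; the last joint's range is limited). The gripper opens to 85 mm and grips with 20 to 120 N. Pads are 22 mm wide; open, the fingers measure 114 mm over their backs; the gripper's body (76 mm by 85 mm) begins 54 mm behind the grasp point. The pads swing forward as they close: fully open they stand 13 mm farther back than shut.
Start: joints at [1.096, 0.313, 0.046, 1.304, 0, 1.431], TCP at [0.189, 0.543, 0.253] pointing down, gripper open.
Joint ranges: [-2.76, 2.76], [-0.86, 1.69], [-1.03, 1.26], [-2.2, 2.34], [-1.47, 1.5], [-3.14, 3.14]. Speed limits (rad/s): [2.57, 2.57, 3.14, 3.14, 3.14, 3.14].

## Interface

Orientations are given as a unit quaternion [w, x, y, z].
In Python, from workcell import env gives the robot as it stands.
- The arm moves only by the shell command python3 nudge.py 'ROWS' [OPENING] [FORCE]. ROWS is a JSON list of rows, 1 to 8 of them, each of 6 numbers: dx, dy, dz in m, then a rotation vector rx, ry, rz in rad; each row is the pose to reach, as a shift and turn from the pose commanded when the command began, along the tool's axes at that moment; what a row does not reach only later rows make up. A row lasts 1/8 s, in which the tool goes at most 0.0625 m and 0.188 rad, less where a joint would pass 70% of its speed; a pose out of reach is approached as far as the arm can. OPENING is the finger opening in m, set as the command begins (- or left out keeps the last). The fingers move at their own pace and stop on an object; FORCE is the grip in N (left out, the last holds). Time passes only in rows, so rows that do not move let the fingers close. It prints the time, the measured TCP pose, the force, the opening and the grip force at its end.
- env.get_state(): the state, without advancing time (a new reading comes with each control period).
- env.read_camera(name): name is "scene" or "top"; returns a dict with "image" (400x640x3 uint8, red, green, blue), "K" (3x3 intrinsics, pixels), "D" ([k1, k2, p1, p2, k3] as OpenCV has them; the pictures are not rectified), "R" (3x3) and "t" (3): a world point X has camera coordinates R X + t. Camera axes: x right, y down, z forward; pixel columns grow to the right and rows downward; lengths in m; the calibration is good to about 2 mm. A picture is of the moment at which its call begins. There is no depth.
- env.hand_in(): hands the job in; it is judged then, once.
The state is a dict: "clock": time; "joint_pos": joint angles; "qvel": joint speeds; "tau": joint torques, N m; "tcp_pos": TCP position; "orientation": TCP orientation; "wrist_force": force on the tool from outside, world axes, zero at the start; "ft_torque": the same for the moment, N m; "finger_gap": finger opening in m; "grip_force": force on a finger pad.
Only numpy, scipy, OpenCV 4.12 (cv2) and the standard library are available. Lean on these libraries where they do the work, as an engineer would, in place of code of your own. Each camera call takes 0.05 s, during which the arm holds its last target. There are 200 camera calls.

## Working session

There is one attempt and no reset: what is moved stays moved. The work goes in short steps, Python scripts to look and compute and a shell command to move; the robot and the scene stay as the last step left them, time stands still between calls to the robot, and variables do not carry over. Pictures are saved under pics/ and viewed, at most 10 in all, crops included, and the job is handed in when it is done.

```bash
ls; mkdir -p pics; cat > h.py <<'E'
import numpy as np, cv2
from workcell import env
def cam(n):
    return env.read_camera(n)
def rays(c,px):
    p=cv2.undistortPoints(np.array(px,float).reshape(-1,1,2),np.array(c["K"]),np.array(c["D"])).reshape(-1,2)
    R=np.array(c["R"]);t=np.array(c["t"])
    d=np.c_[p,np.ones(len(p))]@R
    return -R.T@t,d
def onplane(c,px,z):
    o,d=rays(c,px); return o+d*((z-o[2])/d[:,2])[:,None]
def proj(c,X):
    R=np.array(c["R"]);r,_=cv2.Rodrigues(R)
    return cv2.projectPoints(np.array(X,float).reshape(-1,1,3),r,np.array(c["t"],float),np.array(c["K"]),np.array(c["D"]))[0].reshape(-1,2)
E
python3 - <<'E'
from h import *
for n in("scene","top"):
    c=cam(n); cv2.imwrite(f"pics/{n}0.png",c["image"][:,:,::-1]); o,_=rays(c,[[320,200]]); print(n,o.round(3),np.array(c["R"])[2].round(2),c["K"][0][0])
s=env.get_state();print(s["clock"],s["tcp_pos"],s["orientation"])
E
```

```text
nudge.py
pics
workcell.py
scene [-0.102 -0.556  0.639] [ 0.74  0.42 -0.53] 381.71071312569785
top [ 0.421 -0.225  1.056] [ 0.1  0.  -1. ] 386.371140325943
0.1 [0.18874782 0.54269767 0.2524679 ] [-2.53099926e-04  1.66618884e-01  9.86021021e-01 -7.93975632e-04]
```

View pics/scene0.png

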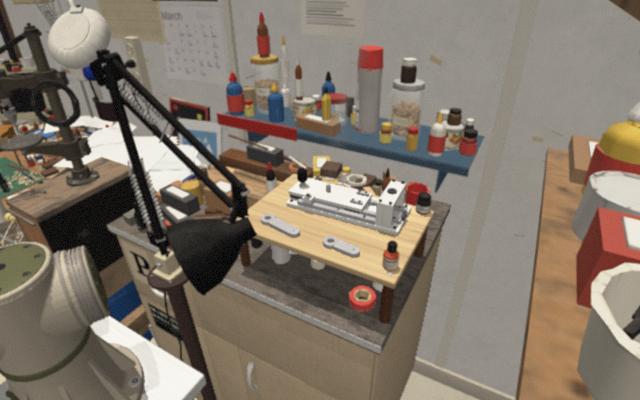

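View pics/top0.png

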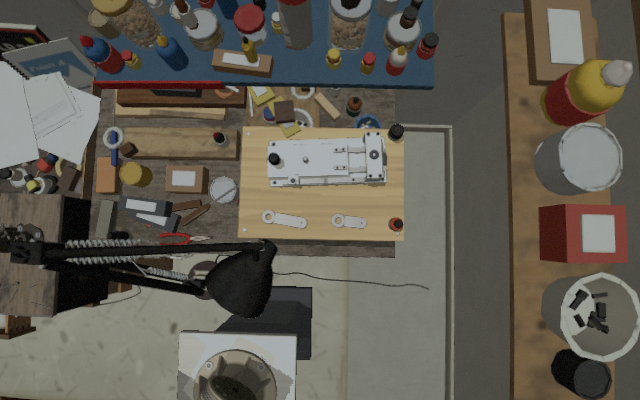

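The scene view shows the jig on the board with its knob at about (302,175), the bridge at (392,205), and links at (280,226) and (341,246). The lamp head is at (210,250), in front of the board. In the top view the links' eyes are at (267,217) and (337,221), the knob at (274,159) and the bridge at (375,158). I'll enlarge the jig and triangulate the lamp.

```bash
python3 - <<'E'
from h import *
t=cam("top"); s=cam("scene")
a=t["image"][115:255,230:420,::-1]; cv2.imwrite("pics/t1.png",cv2.resize(a,None,fx=4,fy=4,interpolation=cv2.INTER_CUBIC))
def tri(p,q):
    o1,d1=rays(s,[p]);o2,d2=rays(t,[q]);d1=d1[0];d2=d2[0]
    k=np.linalg.lstsq(np.c_[d1,-d2],o2-o1,rcond=None)[0]
    A=o1+k[0]*d1;B=o2+k[1]*d2
    return ((A+B)/2).round(3),np.linalg.norm(A-B).round(3)
print("lamp head rear joint",tri([245,210],[268,250]))
print("lamp elbow",tri([105,60],[25,250]))
print("lamp head front low",tri([190,300],[240,310]))
print("lampbase",tri([165,260],[150,267]))
print("knob",tri([302,172],[274,159]))
print("shelf red corner L",tri([220,117],[90,85]), "R", tri([455,170],[433,87]))
print("board",onplane(t,[[245,127],[407,127],[404,241],[238,238]],.13).round(3))
print("lamp on z",[onplane(t,[[205,285],[275,245],[240,315],[30,250]],z).round(3).tolist() for z in(.3,.5)])
# lamp head dark bbox
E
```

```text
lamp head rear joint (array([ 0.383, -0.106,  0.208]), np.float64(0.006))
lamp elbow (array([0.384, 0.237, 0.477]), np.float64(0.001))
lamp head front low (array([ 0.233, -0.031,  0.049]), np.float64(0.032))
lampbase (array([ 0.342,  0.224, -0.027]), np.float64(0.075))
knob (array([ 0.587, -0.114,  0.201]), np.float64(0.001))
shelf red corner L (array([0.758, 0.314, 0.215]), np.float64(0.018)) R (array([ 0.75 , -0.455,  0.22 ]), np.float64(0.03))
board [[ 0.68  -0.03   0.13 ]
 [ 0.688 -0.429  0.13 ]
 [ 0.409 -0.421  0.13 ]
 [ 0.408 -0.025  0.13 ]]
lamp on z [[[0.318, -0.0, 0.3], [0.398, -0.134, 0.3], [0.262, -0.071, 0.3], [0.374, 0.366, 0.3]], [[0.345, -0.06, 0.5], [0.404, -0.158, 0.5], [0.304, -0.112, 0.5], [0.386, 0.21, 0.5]]]
```

View pics/t1.png

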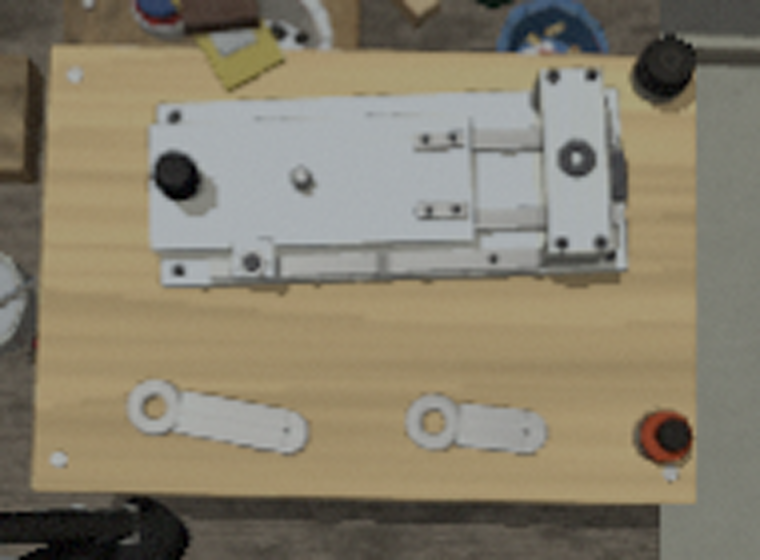

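The enlarged top view shows, in crop pixels at 4x from (230,115): the long link's eye at (154,407) and punch mark at (287,431). The short link's eye is at (433,422). On the jig, the knob is at (178,174), the pin at (302,178) and the bush at (576,158). The lamp's upper arm falls from (y .24, z .48) to (y -.1, z .21) at x≈.38, so I must go over it. Next I measure the link and enlarge the scene view.

```bash
python3 - <<'E'
from h import *
t=cam("top"); s=cam("scene")
a=s["image"][150:280,250:440,::-1]; cv2.imwrite("pics/s1.png",cv2.resize(a,None,fx=4,fy=4,interpolation=cv2.INTER_CUBIC))
print("tcp px",proj(s,[[.189,.543,.253],[.189,.543,.45]]).round(0))
x0,y0,F=235,200,8
g=cv2.resize(t["image"][200:240,235:385],None,fx=F,fy=F,interpolation=cv2.INTER_CUBIC)
hsv=cv2.cvtColor(g,cv2.COLOR_RGB2HSV)
m=((hsv[:,:,1]<55)&(hsv[:,:,2]>90)).astype(np.uint8)
cs,h=cv2.findContours(m,cv2.RETR_CCOMP,cv2.CHAIN_APPROX_NONE)
U=lambda p:(np.array(p,float)+.5)/F-.5+[x0,y0]
for c,hh in zip(cs,h[0]):
    A=cv2.contourArea(c)
    if A<1000: continue
    P=onplane(t,U(c[:,0,:]),.14 )[:,:2]
    (cc,wh,an)=cv2.minAreaRect(P.astype(np.float32))
    M=cv2.moments(P.astype(np.float32).reshape(-1,1,2))
    print("hole" if hh[3]>=0 else "outer",A/64,"rect",np.round(cc,4),np.round(wh,4),round(an,1),"px c",U(c[:,0,:].mean(0)).round(2), onplane(t,[U(c[:,0,:].mean(0))],.14).round(4))
f=lambda p:(np.array(p,float)+.5)/4-.5+[230,115]
print("punch",onplane(t,[f([287,431]),f([526,431])],.14).round(4))
for z in(.155,.165,.175): print(z,"deck corners",onplane(t,[f([150,125]),f([152,248]),f([472,238]),f([471,117])],z).round(4).tolist())
E
```

```text
tcp px [[-12. 163.]
 [-49.  83.]]
outer 393.140625 rect [ 0.4515 -0.2874] [0.0852 0.0338] 81.0 px c [348.38 221.17] [[ 0.4532 -0.2871  0.14  ]]
hole 25.3359375 rect [ 0.4554 -0.2623] [0.0136 0.013 ] 1.0 px c [337.91 220.09] [[ 0.4553 -0.2623  0.14  ]]
outer 511.25 rect [ 0.4561 -0.1344] [0.1101 0.0339] 83.1 px c [283.69 219.25] [[ 0.4546 -0.1338  0.14  ]]
hole 24.453125 rect [ 0.4607 -0.097 ] [0.0129 0.0136] 46.5 px c [268.28 216.38] [[ 0.4606 -0.097   0.14  ]]
punch [[ 0.4481 -0.1759  0.14  ]
 [ 0.451  -0.3173  0.14  ]]
0.155 deck corners [[0.6276, -0.0905, 0.155], [0.5537, -0.0943, 0.155], [0.5634, -0.2828, 0.155], [0.6361, -0.2813, 0.155]]
0.165 deck corners [[0.6253, -0.0919, 0.165], [0.5522, -0.0958, 0.165], [0.5618, -0.2822, 0.165], [0.6337, -0.2807, 0.165]]
0.175 deck corners [[0.623, -0.0934, 0.175], [0.5507, -0.0972, 0.175], [0.5602, -0.2815, 0.175], [0.6313, -0.28, 0.175]]
```

View pics/s1.png

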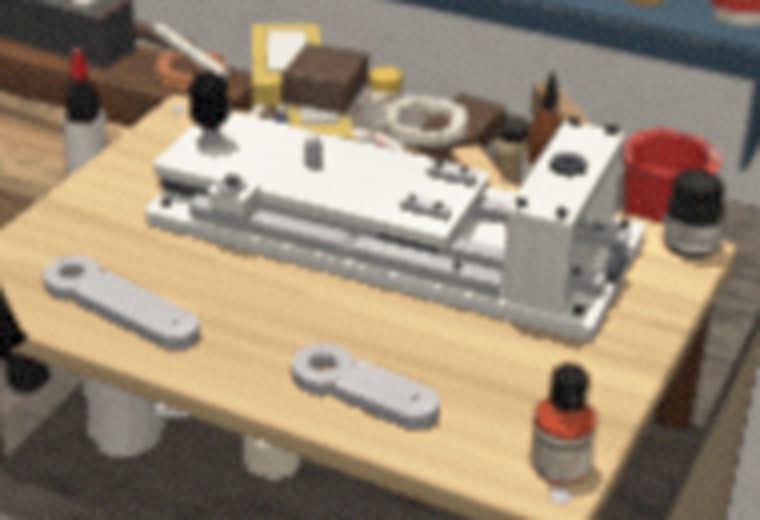

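The scene crop shows the deck's near corners at (155,165) and (447,238) and its far right corner at (488,180), in crop pixels. The pin top is at (313,140), the knob top at (208,76) and the bush at (569,163). Link sizes check out: 110.1 mm overall and 79.9 mm from eye to punch.

```bash
cat >> h.py <<'E'
def tri(s,p,t,q):
    o1,d1=rays(s,[p]);o2,d2=rays(t,[q]);d1=d1[0];d2=d2[0]
    k=np.linalg.lstsq(np.c_[d1,-d2],o2-o1,rcond=None)[0]
    A=o1+k[0]*d1;B=o2+k[1]*d2
    return ((A+B)/2).round(4),np.linalg.norm(A-B).round(4)
E
python3 - <<'E'
from h import *
t=cam("top"); s=cam("scene")
f=lambda p:(np.array(p,float)+.5)/4-.5+[230,115]
g=lambda p:(np.array(p,float)+.5)/4-.5+[250,150]
for n,p,q in [("nl",(155,165),(152,248)),("nr",(447,238),(472,238)),("fr",(488,180),(471,117)),("pin top",(313,138),(300,175)),("knob top",(208,74),(178,174)),("bush top",(569,163),(576,158)),("eye",(72,270),(154,407)),("punch",(178,322),(287,431)),("seye",(324,362),(433,422))]:
    print(n,*tri(s,g(p),t,f(q)))
# bar midline of long link
F=8
im=cv2.resize(t["image"][200:240,235:385],None,fx=F,fy=F,interpolation=cv2.INTER_CUBIC)
hsv=cv2.cvtColor(im,cv2.COLOR_RGB2HSV); m=(hsv[:,:,1]<55)&(hsv[:,:,2]>90)
for a,b in((278,299),(347,358)):
    cols=np.arange((a-235)*F,(b-235)*F)
    top=[];bot=[]
    for c in cols:
        r=np.where(m[:,c])[0]; top.append([c,r.min()]);bot.append([c,r.max()])
    for n,P in(("far",top),("near",bot)):
        W=onplane(t,(np.array(P)+.5)/F-.5+[235,200],.14); k=np.polyfit(W[:,1],W[:,0],1); print(n,"slope",k.round(4),"deg",np.degrees(np.arctan(k[0])).round(2),"x at eye y -.097:",np.polyval(k,-.097).round(4))
E
```

```text
nl [ 0.5525 -0.0945  0.1604] 0.0015
nr [ 0.5626 -0.2827  0.1606] 0.0006
fr [ 0.6343 -0.2796  0.1593] 0.0031
pin top [ 0.5934 -0.1815  0.1823] 0.0009
knob top [ 0.5863 -0.1145  0.2122] 0.0026
bush top [ 0.602  -0.3372  0.2045] 0.0005
eye [ 0.4605 -0.0962  0.1396] 0.0007
punch [ 0.4481 -0.1758  0.1392] 0.0002
seye [ 0.4551 -0.2621  0.1393] 0.0003
far slope [0.165  0.4902] deg 9.37 x at eye y -.097: 0.4742
near slope [0.1722 0.4645] deg 9.77 x at eye y -.097: 0.4477
far slope [0.1037 0.4964] deg 5.92 x at eye y -.097: 0.4863
near slope [0.0868 0.465 ] deg 4.96 x at eye y -.097: 0.4565
```

The deck top is at z≈.161 and the carriage axis is -y tilted 3.1° towards +x. The long link's heading is -y tilted 9.3° towards -x. I'll lift clear of the lamp first.

```bash
cat >> h.py <<'E'
from scipy.spatial.transform import Rotation as Ro
def go(pos,yaw):
    "tool-frame shift and turn to put TCP at pos, tool down, tool y at world angle yaw (deg)"
    s=env.get_state();w,x,y,z=s["orientation"];R=Ro.from_quat([x,y,z,w])
    a=np.radians(yaw);Y=np.array([np.cos(a),np.sin(a),0]);Z=np.array([0,0,-1.]);X=np.cross(Y,Z)
    T=Ro.from_matrix(np.c_[X,Y,Z])
    print("shift",R.inv().apply(np.array(pos)-s["tcp_pos"]).round(4),"turn",(R.inv()*T).as_rotvec().round(4),"clock",round(s["clock"],2))
E
python3 nudge.py '[[0,0,-0.35,0,0,0],[0,0,-0.35,0,0,0],[0,0,-0.35,0,0,0],[0,0,-0.35,0,0,0],[0,0,-0.35,0,0,0],[0,0,-0.35,0,0,0]]'
python3 -c "
from h import *
print(env.get_state()['joint_pos'])
go([.40,.25,.6],35)"
```

```text
clock: 1.15
tcp_pos: [0.1707, 0.4899, 0.5821]
orientation: [-0.007, 0.167, 0.986, -0.01]
wrist_force: [-35.7, -77.2, 3.8]
finger_gap: 0.0853
grip_force: 0.0
[1.07685839 0.52205507 1.26526913 2.3383948  0.00697218 1.41162681]
shift [-0.2952 -0.1516 -0.0176] turn [-0.0256 -0.0032  0.625 ] clock 1.15
```

```bash
python3 nudge.py '[[-0.01,0.05,0.03,0,0,0],[-0.01,0.05,0.03,0,0,0]]'
python3 -c "
from h import *
s=env.get_state();print(s['joint_pos'],s['wrist_force'],s['qvel'])
go([.45,.25,.55],35)"
```

```text
clock: 1.4
tcp_pos: [0.1968, 0.5336, 0.5438]
orientation: [-0.008, 0.167, 0.986, -0.012]
wrist_force: [-0.2, -0.6, -1.7]
finger_gap: 0.0856
grip_force: 0.0
[1.07278377 0.58903608 1.25954876 2.26885379 0.0071602  1.40823928] [-0.17312081 -0.58789459 -1.67876743] [ 0.00743835 -0.04574805  0.05068557  0.07499015  0.00176827  0.00152089]
shift [-0.3324 -0.1846 -0.0052] turn [-0.0288 -0.003   0.6243] clock 1.4
```

```bash
python3 -c "
from h import *
go([.407,.254,.57],33)"
```

```text
shift [-0.2902 -0.1955 -0.0245] turn [-0.0289 -0.0025  0.6592] clock 1.4
```

```bash
python3 nudge.py '[[-0.05,-0.03,-0.02,-0.015,0,0.11],[-0.1,-0.066,-0.025,-0.029,0,0.22],[-0.15,-0.1,-0.025,-0.029,0,0.33],[-0.2,-0.133,-0.025,-0.029,0,0.45],[-0.25,-0.166,-0.025,-0.029,0,0.57],[-0.29,-0.195,-0.025,-0.029,0,0.66],[-0.29,-0.195,-0.025,-0.029,0,0.66]]'
python3 -c "
from h import *
s=env.get_state();print(s['joint_pos'],s['wrist_force'])
go([.4545,-.134,.56],-9.3)"
```

```text
clock: 2.28
tcp_pos: [0.4066, 0.2497, 0.5743]
orientation: [-0.001, 0.48, 0.877, 0.003]
wrist_force: [0.0, -0.1, 0.4]
finger_gap: 0.0856
grip_force: 0.0
[0.37860378 0.29352421 0.84972574 2.12295068 0.00608117 1.3794431 ] [ 0.03936656 -0.12602508  0.38630569]
shift [-0.3489 -0.1668  0.0116] turn [ 0.003  -0.0068  0.7323] clock 2.27
```

Clear of the lamp; now over the link.

```bash
python3 nudge.py '[[-0.055,-0.026,0,0,0,0.12],[-0.11,-0.052,0,0,0,0.24],[-0.16,-0.077,0,0,0,0.35],[-0.215,-0.103,0,0,-0.007,0.46],[-0.27,-0.13,0,0.003,-0.007,0.58],[-0.325,-0.155,0.01,0.003,-0.007,0.69],[-0.349,-0.167,0.011,0.003,-0.007,0.732],[-0.349,-0.167,0.011,0.003,-0.007,0.732]]' 0.05
python3 -c "
from h import *
s=env.get_state();print(s['joint_pos'],s['wrist_force'])
go([.4545,-.1343,.25],-9.3)"
```

```text
clock: 3.28
tcp_pos: [0.4556, -0.132, 0.5597]
orientation: [-0.001, 0.761, 0.649, -0.0]
wrist_force: [-0.7, 0.5, -1.0]
finger_gap: 0.0502
grip_force: 0.0
[-4.51739013e-01  2.63585309e-01  7.62149197e-01  2.07089768e+00
  3.80792877e-04  1.27659046e+00] [-0.67605973  0.51419463 -0.95629924]
shift [-2.700e-03 -3.000e-04  3.097e-01] turn [-0.0014 -0.0008  0.0048] clock 3.27
```

```bash
python3 nudge.py '[[-0.002,0,0.06,0,0,0],[-0.002,0,0.12,0,0,0],[-0.002,0,0.18,0,0,0],[-0.002,0,0.24,0,0,0],[-0.003,0,0.29,0,0,0.004],[-0.003,0,0.31,0,0,0.005],[-0.003,0,0.31,0,0,0.005]]' 0.045
python3 -c "
from h import *
s=env.get_state();print(s['joint_pos'],s['wrist_force'])
c=cam('scene');cv2.imwrite('pics/s2.png',c['image'][60:340,100:500,::-1].repeat(2,0).repeat(2,1))
go([.4545,-.1343,.154],-9.3)"
```

```text
clock: 4.15
tcp_pos: [0.454, -0.1319, 0.2496]
orientation: [-0.001, 0.761, 0.649, -0.0]
wrist_force: [-0.2, 0.0, 0.3]
finger_gap: 0.0451
grip_force: 0.0
[-4.53100867e-01  1.19059728e-01 -2.09965760e-01  1.24447787e+00
  5.47628432e-04  1.27553912e+00] [-0.2396203   0.01009686  0.3008484 ]
shift [-0.0017 -0.0001  0.097 ] turn [-0.     -0.0004  0.004 ] clock 4.2
```

View pics/s2.png

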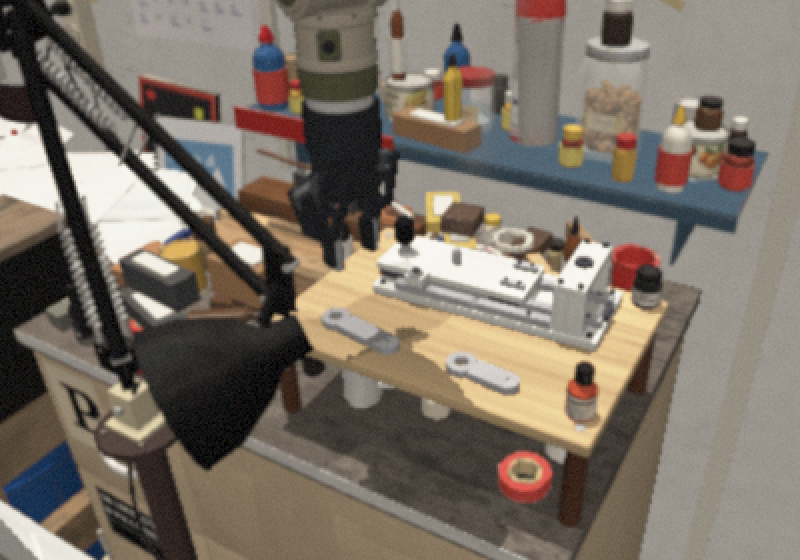

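The gripper hangs over the long link (link at crop (350,330), fingertips at (340,262) and (370,247)), clear of the lamp hinge at (280,290). Descend and grip.

```bash
python3 nudge.py '[[-0.002,0,0.05,0,0,0.004],[-0.002,0,0.085,0,0,0.004],[-0.002,0,0.096,0,0,0.004],[-0.002,0,0.096,0,0,0.004]]' 0.045
python3 nudge.py '[[0,0,0,0,0,0],[0,0,0,0,0,0],[0,0,0,0,0,0],[0,0,0,0,0,0]]' 0 60
python3 -c "
from h import *
go([.4545,-.1343,.23],-9.3)"
```

```text
clock: 4.7
tcp_pos: [0.4552, -0.1361, 0.1554]
orientation: [0.0, 0.763, 0.647, 0.0]
wrist_force: [0.0, 0.3, 0.1]
finger_gap: 0.045
grip_force: 0.0
clock: 5.2
tcp_pos: [0.4559, -0.1367, 0.1565]
orientation: [0.002, 0.763, 0.646, 0.001]
wrist_force: [-1.1, 1.1, 6.4]
finger_gap: 0.0234
grip_force: 59.0
shift [ 0.0021 -0.0015 -0.0735] turn [ 0.0038  0.0007 -0.0026] clock 5.2
```

```bash
python3 nudge.py '[[0,0,-0.01,0,0,0],[0,0,-0.04,0,0,0],[0,0,-0.07,0,0,0],[0,0,-0.08,0,0,0],[0,0,-0.08,0,0,0]]'
python3 -c "
from h import *
s=env.get_state();print(s['wrist_force'],s['grip_force'])
c=cam('scene');a=c['image'][130:260,230:420,::-1];cv2.imwrite('pics/s3.png',cv2.resize(a,None,fx=4,fy=4,interpolation=cv2.INTER_CUBIC))
go([.5955,-.2194,.23],3.1)"
```

```text
clock: 5.82
tcp_pos: [0.4548, -0.1364, 0.2348]
orientation: [0.001, 0.763, 0.646, 0.0]
wrist_force: [-0.9, -0.0, -1.8]
finger_gap: 0.0237
grip_force: 59.3
[-0.94595872 -0.03901078 -1.78636212] 59.25415813922882
shift [-0.0589  0.153   0.0037] turn [-0.0005 -0.0003 -0.2193] clock 5.88
```

View pics/s3.png

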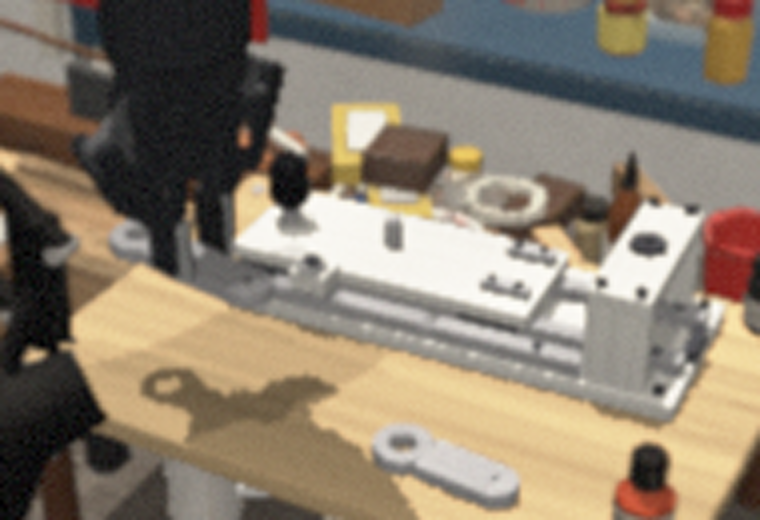

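The link is held level: eye at crop (130,240), blank end at (250,285), with 1.8 N of weight taken up. The short link is undisturbed. Now I refine the pin position and carriage axis with blob fits, before the arm covers them.

```bash
python3 - <<'E'
from h import *
t=cam("top"); s=cam("scene")
def dark(c,box,th,F=8):
    x,y,X,Y=box
    g=cv2.cvtColor(cv2.resize(c["image"][y:Y,x:X],None,fx=F,fy=F,interpolation=cv2.INTER_CUBIC),cv2.COLOR_RGB2GRAY)
    cs,_=cv2.findContours((g<th).astype(np.uint8),cv2.RETR_EXTERNAL,cv2.CHAIN_APPROX_NONE)
    k=max(cs,key=cv2.contourArea); (cx,cy),r=cv2.minEnclosingCircle(k);M=cv2.moments(k)
    cen=np.array([M["m10"],M["m01"]])/M["m00"]
    return (cen+.5)/F-.5+[x,y],r/F,g
k,r,_=dark(t,(262,146,288,172),70); print("knob px",k,r,onplane(t,[k],.206).round(4))
b,r,_=dark(t,(366,146,382,164),110); print("bush px",b,r,onplane(t,[b],.204).round(4))
F=4
a=t["image"][145:195,260:350,::-1]; b=s["image"][170:215,280:380,::-1]
A=cv2.resize(a,(720,400),interpolation=cv2.INTER_CUBIC);B=cv2.resize(b,(720,324)[::1],interpolation=cv2.INTER_CUBIC)
cv2.imwrite("pics/pin.png",np.vstack([A,B[:200]]))
print(t["image"][150:164,300:312].mean(2).astype(int))
E
```

```text
knob px [273.89462497 158.8005939 ] 6.428372383117676 [[ 0.5867 -0.1143  0.206 ]]
bush px [373.77990356 154.2601153 ] 4.84683895111084 [[ 0.6019 -0.3378  0.204 ]]
[[166 167 168 166 168 165 167 167 168 166 168 165]
 [166 166 167 166 167 165 165 165 166 166 166 166]
 [166 167 166 166 166 167 166 167 166 166 164 167]
 [166 167 166 167 167 165 167 164 167 167 165 166]
 [166 167 167 167 166 166 167 166 165 166 166 166]
 [166 166 167 165 167 165 166 166 168 166 167 166]
 [166 166 168 167 150 143 160 166 166 166 167 166]
 [166 166 158 136 142 146 129 150 166 167 166 166]
 [167 166 142 131 152 152 119 114 152 166 167 166]
 [166 166 143 118 147 162 121  79 144 165 167 165]
 [166 166 144 103 100 105  83  66 113 155 166 166]
 [166 166 161 121  64  60  59  81 108 150 166 167]
 [167 166 166 147 107  83  80 101 145 164 166 165]
 [167 166 166 163 158 137 117 119 152 165 166 167]]
```

View pics/pin.png

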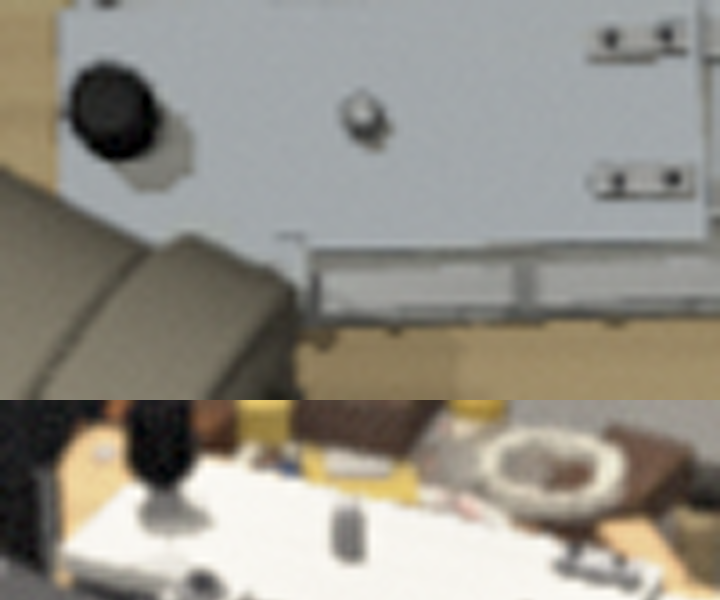

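The pin top is at (304.6,158.3) px, which gives (.593,-.1815). The knob, pin and bush are consistent along a 3.1° axis, with about 76 mm to travel. Allowing for the eye 40 mm behind the TCP, I move above the pin.

```bash
python3 -c "
from h import *
go([.5976,-.2215,.235],3.1)"
```

```text
shift [-0.0608  0.1559 -0.0024] turn [-0.0022 -0.001  -0.2193] clock 5.97
```

```bash
python3 nudge.py '[[-0.01,0.025,-0.002,0,0,-0.03],[-0.025,0.065,-0.002,0,0,-0.09],[-0.042,0.11,-0.002,0,0,-0.15],[-0.055,0.142,-0.002,0,0,-0.2],[-0.061,0.156,-0.002,-0.002,0,-0.219],[-0.061,0.156,-0.002,-0.002,0,-0.219],[-0.061,0.156,-0.002,-0.002,0,-0.219]]'
python3 - <<'E'
from h import *
go([.5976,-.2215,.235],3.1)
st=env.get_state();print(st['tcp_pos'],st['joint_pos'].round(3) if hasattr(st['joint_pos'],'round') else st['joint_pos'])
s=cam("scene");t=cam("top")
A=cv2.resize(s["image"][155:225,285:415,::-1],None,fx=6,fy=6,interpolation=cv2.INTER_CUBIC)[:, :780]
cv2.imwrite("pics/over.png",A)
tx=np.array([.5976,-.2215,.2085]); print("exp eye bottom px",proj(s,[[.5934,-.1815,.2085],[.5934,-.1815,.2185],[.5934,-.1815,.181],[.5934,-.1815,.161]]))
cv2.imwrite("pics/over_t.png",cv2.resize(t["image"][130:200,260:390,::-1],None,fx=6,fy=6,interpolation=cv2.INTER_CUBIC))
E
```

```text
clock: 6.85
tcp_pos: [0.5974, -0.2214, 0.2352]
orientation: [-0.001, 0.688, 0.726, 0.0]
wrist_force: [-0.4, -0.0, -0.8]
finger_gap: 0.0236
grip_force: 59.3
shift [-0.0001  0.0002  0.0002] turn [-0.0003 -0.0012 -0.0005] clock 6.85
[ 0.59739377 -0.22139336  0.23521163] [-4.810e-01  4.420e-01  1.910e-01  1.321e+00  1.000e-03  1.036e+00]
exp eye bottom px [[328.07103161 174.46106124]
 [328.06775101 170.70391711]
 [328.07933504 184.57167987]
 [328.08474908 191.72627529]]
```

View pics/over.png

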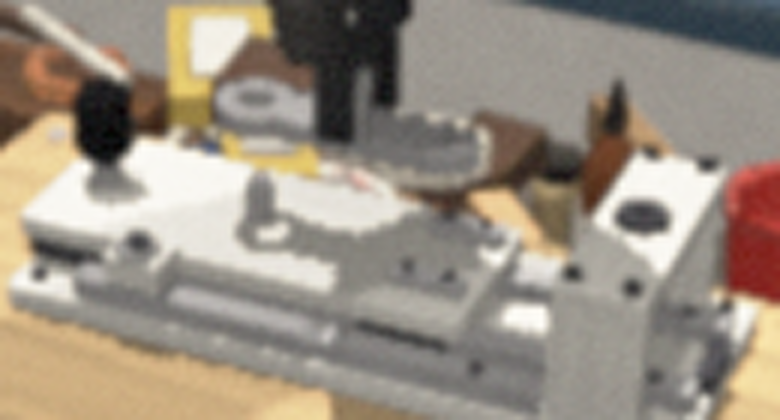

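The eye's bore is at crop (256,97) and the pin at (262,178). I compare these with projected circles to get the offset.

```bash
python3 - <<'E'
from h import *
s=cam("scene")
a=np.linspace(0,2*np.pi,90)
def ext(c,r,z): 
    p=proj(s,np.c_[c[0]+r*np.cos(a),c[1]+r*np.sin(a),z+0*a]); return np.r_[p.min(0),p.max(0)].round(1)
for c in([.5934,-.1815],[.5954,-.1815],[.5934,-.1795]):
  for z in (.2085,.2185): print(c,z,"outer",ext(c,.017,z),"bore",ext(c,.0073,z))
print("pin top",ext([.5934,-.1815],.0035,.181),"pin shoulder",ext([.5934,-.1815],.006,.175),"foot",ext([.5934,-.1815],.006,.161))
im=s["image"].astype(int)
sat=im.max(2)-im.min(2)
print("gray eye rows 165-182 cols 317-338");
for r in range(165,182): print(r,' '.join('%3d/%2d'%(im[r,c].mean(),sat[r,c]) for c in range(317,338)))
print("pin rows");
for r in range(181,196): print(r,' '.join('%3d'%(im[r,c].mean()) for c in range(320,338)))
E
```

```text
[0.5934, -0.1815] 0.2085 outer [320.9 171.1 335.3 178. ] bore [325.  173.  331.2 176. ]
[0.5934, -0.1815] 0.2185 outer [320.8 167.3 335.3 174.2] bore [324.9 169.2 331.2 172.2]
[0.5954, -0.1815] 0.2085 outer [321.3 170.7 335.7 177.6] bore [325.4 172.6 331.6 175.6]
[0.5954, -0.1815] 0.2185 outer [321.2 167.  335.7 173.8] bore [325.4 168.9 331.6 171.8]
[0.5934, -0.1795] 0.2085 outer [320.1 170.9 334.5 177.8] bore [324.2 172.8 330.4 175.8]
[0.5934, -0.1795] 0.2185 outer [320.1 167.2 334.6 174. ] bore [324.2 169.1 330.4 172. ]
pin top [326.6 183.8 329.5 185.3] pin shoulder [325.6 185.5 330.6 188. ] foot [325.6 190.4 330.6 193. ]
gray eye rows 165-182 cols 317-338
165 227/21 238/12 239/12 238/14 231/16 186/27 127/31  99/37  90/43  91/39  95/38  95/36  96/39  92/41  92/38  84/35  81/34  80/31  59/22  52/11  43/ 9
166 217/32 228/17 229/19 225/24 193/34 135/35  94/41  87/39  91/41  92/39  94/40  92/40  93/39  95/38  93/41  94/38  87/41  90/41  87/36  83/29  68/14
167 185/58 186/45 183/44 170/34 131/33 100/36  93/32 108/30 112/29 115/29 114/29 115/28 111/27 111/29 103/31  93/39  89/42  94/45  
[... 2597 characters left out ...]
 224 226 226 224
187 242 242 237 235 231 198 136 120 120 118 154 214 228 224 224 226 224 225
188 233 233 231 227 226 196 136 115 118 120 154 217 228 225 225 225 225 225
189 227 226 227 228 225 194 139 118 115 116 144 207 223 223 229 227 227 227
190 226 227 225 226 222 187 135 117 113 109 124 158 172 183 209 221 228 229
191 229 226 228 229 215 169 124 118 114 114 123 147 149 144 162 179 212 220
192 228 228 229 224 181 144 130 130 138 147 159 196 199 164 138 141 163 167
193 228 227 228 220 163 130 130 148 195 211 215 225 225 191 145 131 131 130
194 227 227 226 223 175 137 128 153 205 219 220 223 215 176 139 128 134 128
195 226 224 226 225 209 164 135 134 158 165 167 167 163 141 128 129 128 132
```

The eye is within about 1 mm of the pin in the image, well inside the 3.8 mm capture range. I apply a 0.8 mm correction and come down onto the taper.

```bash
python3 nudge.py '[[0.001,0,0.015,0,-0.001,0],[0.001,0,0.025,0,-0.001,0],[0.001,0,0.029,0,-0.001,0],[0.001,0,0.031,0,-0.001,0],[0.001,0,0.031,0,-0.001,0]]'; python3 -c "
from h import *
s=env.get_state();print(s['wrist_force'].round(2),s['ft_torque'].round(3))
go([.5976,-.2223,.199],3.1)"
```

```text
clock: 7.62
tcp_pos: [0.5983, -0.2211, 0.2052]
orientation: [0.001, 0.688, 0.726, 0.0]
wrist_force: [0.6, -0.6, -1.5]
finger_gap: 0.0237
grip_force: 59.3
[ 0.57 -0.61 -1.47] [-0.     0.012 -0.043]
shift [-0.0012 -0.0008  0.0062] turn [ 0.0017  0.0011 -0.0003] clock 7.62
```

```bash
python3 nudge.py '[[-0.0018,-0.0005,0,0,0,0],[-0.0018,-0.0005,0.003,0,0,0],[-0.0018,-0.0005,0.005,0,0,0],[-0.0018,-0.0005,0.007,0,0,0],[-0.0018,-0.0005,0.007,0,0,0]]'; python3 -c "
from h import *
s=env.get_state();print(s['wrist_force'].round(2),s['ft_torque'].round(3))
go([.5976,-.2223,.1875],3.1)"
```

```text
clock: 8.25
tcp_pos: [0.5978, -0.2227, 0.1979]
orientation: [0.001, 0.688, 0.726, 0.0]
wrist_force: [0.5, -1.1, -1.7]
finger_gap: 0.0235
grip_force: 59.3
[ 0.53 -1.12 -1.72] [ 0.026  0.023 -0.015]
shift [ 0.0004 -0.0002  0.0104] turn [ 0.0013  0.0008 -0.0002] clock 8.25
```

```bash
python3 nudge.py '[[0,0,0.003,0,0,0],[0,0,0.006,0,0,0],[0,0,0.008,0,0,0],[0,0,0.008,0,0,0]]'; python3 nudge.py '[[0,0,0.001,0,0,0],[0,0,0.002,0,0,0],[0,0,0.002,0,0,0]]'; python3 -c "
from h import *
s=env.get_state();print(s['wrist_force'].round(2),s['ft_torque'].round(3))
go([.5976,-.2223,.1875],3.1)"
```

```text
clock: 8.75
tcp_pos: [0.5979, -0.2228, 0.1906]
orientation: [0.001, 0.688, 0.726, 0.0]
wrist_force: [-1.0, 1.1, 1.5]
finger_gap: 0.0235
grip_force: 59.6
clock: 9.12
tcp_pos: [0.5979, -0.2228, 0.1905]
orientation: [0.002, 0.688, 0.726, 0.0]
wrist_force: [-4.4, 1.7, 11.6]
finger_gap: 0.0237
grip_force: 60.7
[-4.4   1.72 11.58] [ 0.417  0.984 -0.036]
shift [ 0.0005 -0.0003  0.003 ] turn [ 0.0032  0.0021 -0.0002] clock 9.12
```

The link settled with contact roughly under the grip. I release, back off and look.

```bash
python3 nudge.py '[[0,0,-0.002,0,0,0],[0,0,-0.002,0,0,0],[0,0,-0.002,0,0,0]]' 0.05; python3 nudge.py '[[0,0,-0.02,0,0,0],[0,0,-0.06,0,0,0],[0,0,-0.1,0,0,0],[0,0,-0.1,0,0,0]]' 0.05; python3 - <<'E'
from h import *
s=env.get_state();print(s['wrist_force'].round(2),s["tcp_pos"])
c=cam("scene");t=cam("top")
A=cv2.resize(c["image"][160:235,285:400,::-1],(690,450),interpolation=cv2.INTER_CUBIC)
B=cv2.resize(t["image"][140:180,262:392,::-1],(487,150),interpolation=cv2.INTER_CUBIC)
B=np.hstack([B,np.zeros((150,203,3),np.uint8)])
cv2.imwrite("pics/placed.png",np.vstack([A,B]))
E
```

```text
clock: 9.5
tcp_pos: [0.5979, -0.2228, 0.1897]
orientation: [0.001, 0.688, 0.726, 0.0]
wrist_force: [-0.1, 0.6, 0.5]
finger_gap: 0.05
grip_force: 0.0
clock: 10.0
tcp_pos: [0.5992, -0.2235, 0.2939]
orientation: [0.004, 0.688, 0.726, 0.001]
wrist_force: [0.4, 0.2, -0.4]
finger_gap: 0.0497
grip_force: 0.0
[ 0.43  0.17 -0.38] [ 0.59924228 -0.22348433  0.2938571 ]
```

View pics/placed.png

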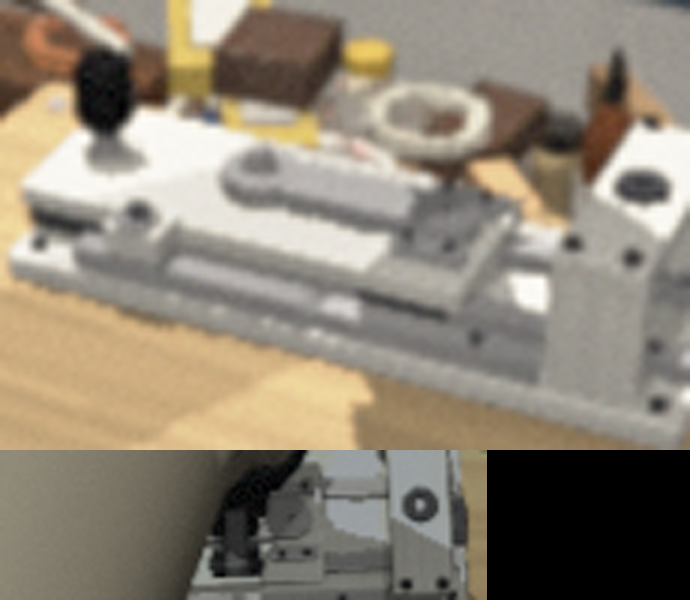

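The eye sits over the pin (crop (262,160)) and the bar runs along the deck to the cheeks at (430,205). In the top strip the blank end at (290,512) lies between the cheeks. Next I move over the knob, then check the nest numerically.

```bash
python3 -c "
from h import *
go([.5919,-.1129,.27],3.1)"; python3 nudge.py '[[0.03,-0.001,0.006,0,0,0],[0.07,-0.003,0.015,0,0,0],[0.1,-0.006,0.02,0,0,0],[0.108,-0.008,0.024,0,0,0],[0.11,-0.009,0.024,0,0,0],[0.11,-0.009,0.024,0,0,0]]' 0.06; python3 - <<'E'
from h import *
go([.5919,-.1129,.196],3.1)
s=cam("scene");t=cam("top")
b=cv2.resize(t["image"][140:185,290:390,::-1],None,fx=7,fy=7,interpolation=cv2.INTER_CUBIC)
cv2.imwrite("pics/nest.png",b)
E
```

```text
shift [ 0.1101 -0.0002  0.0198] turn [ 0.0022  0.0012 -0.0002] clock 10.1
clock: 10.85
tcp_pos: [0.583, -0.1142, 0.2658]
orientation: [0.001, 0.688, 0.726, 0.0]
wrist_force: [-0.6, 0.1, 0.1]
finger_gap: 0.0599
grip_force: 0.0
shift [0.0009 0.0089 0.0698] turn [ 0.0015  0.0012 -0.001 ] clock 10.85
```

View pics/nest.png

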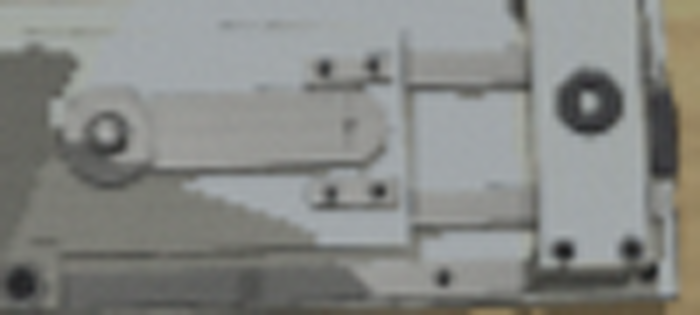

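The bar (rows 93–163) lies between the cheeks (upper cheek ends at 85, lower starts at 180), with the eye around the pin at (107,132). The link is seated, so I grip the knob.

```bash
python3 nudge.py '[[0.001,0.009,0,0,0,0],[0.001,0.009,0.01,0,0,0],[0.001,0.009,0.04,0,0,0],[0.001,0.009,0.062,0,0,0],[0.001,0.009,0.07,0,0,0],[0.001,0.009,0.07,0,0,0]]' 0.06;  python3 nudge.py '[[0,0,0,0,0,0],[0,0,0,0,0,0],[0,0,0,0,0,0],[0,0,0,0,0,0]]' 0 60; python3 -c "
from h import *
go([.5919,-.1129,.196],3.1);print(env.get_state()['wrist_force'])"
```

```text
clock: 11.7
tcp_pos: [0.5917, -0.112, 0.1954]
orientation: [0.0, 0.688, 0.726, 0.0]
wrist_force: [-0.1, -0.3, 0.1]
finger_gap: 0.0601
grip_force: 0.0
clock: 12.2
tcp_pos: [0.5909, -0.1122, 0.1974]
orientation: [0.001, 0.688, 0.726, -0.0]
wrist_force: [-4.7, -0.6, 5.9]
finger_gap: 0.0243
grip_force: 59.5
shift [-0.0007  0.001   0.0014] turn [ 0.0006  0.002  -0.0004] clock 12.2
[-4.66980598 -0.59990593  5.88228174]
```

```bash
python3 nudge.py '[[0,-0.001,-0.0015,0,0,0],[-0.01,-0.001,-0.0015,0,0,0],[-0.025,-0.001,-0.0015,0,0,0],[-0.04,-0.001,-0.0015,0,0,0],[-0.052,-0.001,-0.0015,0,0,0],[-0.058,-0.001,-0.0015,0,0,0],[-0.06,-0.001,-0.0015,0,0,0],[-0.06,-0.001,-0.0015,0,0,0]]' - 80; python3 -c "
from h import *
print(env.get_state()['wrist_force'])"
```

```text
clock: 13.2
tcp_pos: [0.5942, -0.172, 0.1976]
orientation: [0.001, 0.688, 0.726, 0.0]
wrist_force: [0.5, 1.6, -0.7]
finger_gap: 0.0236
grip_force: 79.7
[ 0.52936546  1.56684856 -0.68507934]
```

```bash
for i in 1 ; do python3 nudge.py '[[-0.0015,0,0,0,0,0],[-0.003,0,0,0,0,0],[-0.003,0,0,0,0,0]]'; done
```

```text
clock: 13.58
tcp_pos: [0.5944, -0.1749, 0.1975]
orientation: [0.001, 0.688, 0.726, 0.0]
wrist_force: [0.9, 3.2, -1.3]
finger_gap: 0.0234
grip_force: 79.7
```

```bash
python3 nudge.py '[[-0.0015,0,0,0,0,0],[-0.003,0,0,0,0,0],[-0.003,0,0,0,0,0]]'
```

```text
clock: 13.95
tcp_pos: [0.5946, -0.1782, 0.1976]
orientation: [0.001, 0.688, 0.726, 0.0]
wrist_force: [1.0, 3.6, -2.6]
finger_gap: 0.0238
grip_force: 79.7
```

```bash
python3 nudge.py '[[-0.0015,0,0,0,0,0],[-0.003,0,0,0,0,0],[-0.003,0,0,0,0,0]]'
```

```text
clock: 14.32
tcp_pos: [0.5947, -0.1813, 0.1976]
orientation: [0.001, 0.688, 0.726, 0.0]
wrist_force: [2.0, 2.1, -2.2]
finger_gap: 0.0231
grip_force: 79.6
```

```bash
python3 nudge.py '[[-0.001,0,0,0,0,0],[-0.002,0,0,0,0,0],[-0.002,0,0,0,0,0]]'
```

```text
clock: 14.7
tcp_pos: [0.5948, -0.183, 0.1975]
orientation: [0.001, 0.688, 0.726, 0.0]
wrist_force: [0.4, 3.4, -2.6]
finger_gap: 0.023
grip_force: 79.6
```

```bash
python3 nudge.py '[[-0.001,0,0,0,0,0],[-0.002,0,0,0,0,0],[-0.002,0,0,0,0,0]]'
```

```text
clock: 15.08
tcp_pos: [0.595, -0.1858, 0.1976]
orientation: [0.001, 0.688, 0.726, -0.0]
wrist_force: [1.0, 0.8, -3.8]
finger_gap: 0.0235
grip_force: 79.5
```

```bash
python3 nudge.py '[[-0.001,0,0,0,0,0],[-0.001,0,0,0,0,0],[-0.001,0,0,0,0,0]]'
```

```text
clock: 15.45
tcp_pos: [0.595, -0.1867, 0.1976]
orientation: [0.001, 0.688, 0.726, -0.0]
wrist_force: [2.4, -1.9, -4.2]
finger_gap: 0.0234
grip_force: 79.4
```

```bash
python3 nudge.py '[[-0.001,0,0,0,0,0],[-0.001,0,0,0,0,0],[-0.001,0,0,0,0,0]]'
```

```text
clock: 15.82
tcp_pos: [0.595, -0.1872, 0.1976]
orientation: [0.001, 0.688, 0.726, 0.0]
wrist_force: [2.8, 0.0, -5.4]
finger_gap: 0.0236
grip_force: 79.3
```

```bash
python3 nudge.py '[[-0.001,0,0,0,0,0],[-0.001,0,0,0,0,0],[-0.001,0,0,0,0,0]]'
```

```text
clock: 16.2
tcp_pos: [0.5951, -0.188, 0.1976]
orientation: [0.001, 0.688, 0.726, 0.0]
wrist_force: [2.6, -2.5, -4.5]
finger_gap: 0.0234
grip_force: 79.3
```

```bash
python3 nudge.py '[[-0.001,0,0,0,0,0],[-0.001,0,0,0,0,0],[-0.001,0,0,0,0,0]]'
```

```text
clock: 16.58
tcp_pos: [0.5951, -0.1883, 0.1976]
orientation: [0.001, 0.688, 0.726, 0.001]
wrist_force: [3.5, 4.2, -4.3]
finger_gap: 0.0236
grip_force: 79.3
```

```bash
python3 nudge.py '[[-0.001,0,0,0,0,0],[-0.001,0,0,0,0,0],[-0.001,0,0,0,0,0]]'
```

```text
clock: 16.95
tcp_pos: [0.5952, -0.1885, 0.1976]
orientation: [0.0, 0.687, 0.726, 0.001]
wrist_force: [2.8, 6.6, -3.7]
finger_gap: 0.0236
grip_force: 79.4
```

```bash
python3 nudge.py '[[-0.001,0,0,0,0,0],[-0.001,0,0,0,0,0],[-0.001,0,0,0,0,0]]'
```

```text
clock: 17.32
tcp_pos: [0.5951, -0.1886, 0.1976]
orientation: [-0.0, 0.687, 0.726, 0.002]
wrist_force: [2.7, 9.1, -4.3]
finger_gap: 0.0235
grip_force: 79.5
```

The slide pulled in, then locked at y≈-.1885 with the resistance rising to 9 N, so the ball is in the notch. I ease off the push and verify.

```bash
python3 nudge.py '[[0.0015,0,0,0,0,0],[0.003,0,0,0,0,0],[0.003,0,0,0,0,0],[0.003,0,0,0,0,0]]'; python3 - <<'E'
from h import *
print(env.get_state()["wrist_force"])
t=cam("top")
F=8;x,y,X,Y=366,146,382,164
g=cv2.cvtColor(cv2.resize(t["image"][y:Y,x:X],None,fx=F,fy=F,interpolation=cv2.INTER_CUBIC),cv2.COLOR_RGB2GRAY)
cs,_=cv2.findContours((g<110).astype(np.uint8),cv2.RETR_EXTERNAL,cv2.CHAIN_APPROX_NONE)
print([ (cv2.contourArea(k)/64) for k in cs if cv2.contourArea(k)>300])
im=t["image"][140:185,290:400].mean(2).astype(int)
# pin: print neighbourhood expected
p=proj(t,[[.5934+.0041,-.1815-.0762,.181]])[0];print("expected pin px",p.round(1));c,r=p.round().astype(int)
print(t["image"][r-5:r+6,c-7:c+8].mean(2).astype(int))
E
```

```text
clock: 17.82
tcp_pos: [0.5951, -0.1882, 0.1976]
orientation: [0.001, 0.688, 0.726, 0.0]
wrist_force: [2.3, 0.9, -5.5]
finger_gap: 0.0234
grip_force: 79.2
[ 2.32367059  0.85860654 -5.5480266 ]
[67.9765625]
expected pin px [337.6 157.5]
[[158 161 156 143 138 140 140 139 139 140 134 147 147 147 148]
 [160 155 148 140 140 141 143 143 144 142 137 138 127 135 144]
 [155 128 107 104 106 129 129 126 141 149 146 139 131 137 144]
 [112  99  90  89  85  82  78  77  91 123 141 145 137 137 142]
 [ 92  90  90  90  77  59  81  86  68  70 101 135 143 138 143]
 [ 96  90  92  90  77  71  87  97  76  55  74 103 108 106 131]
 [ 96  91  91  89  76  65  83 100  81  69  81  90  91  90 104]
 [ 93  92  92  86  67  53  67  72  62  87  94  92  93  92  92]
 [ 86  87  91  88  80  63  57  52  62  83  90  92  94  88  91]
 [ 92  85  92  91  89  87  86  84  85  92  90  93  90  92  91]
 [115  93  89  94  91  92  92  94  92  91  94  95  86  88  93]]
```

The pin now appears at (337.5,157.6) px. That is about 76 mm of travel against 76.5 needed to sit under the bush, with residual push ≈1 N. Hand in.

```bash
python3 -c "
from workcell import env
print(env.hand_in())"
```

```text
the job is handed in; nothing more can be done
None
```

I handed the job in: the long link is on the pin with its blank end between the cheeks, the slide rests in the notch (about 76 mm of travel) with the knob still gripped, and I left the short link alone; one doubt is that joint 3 briefly read 1.265 rad against its 1.26 limit during the first lift, and no verdict came back.

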